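Jog the nut grinder by its bayonet lid

ROBOT

A 7-joint arm with a two-finger parallel gripper is mounted at the origin on the work surface. World frame = base frame: x ahead of the robot, y to its left, z up, the work surface at z = 0. Lengths are in m, angles in rad, forces in N, time in s.
With the tool pointing down it reaches from about 0.425 to 0.925 m from the base axis. Payload 6.8 kg.
Tool frame: the origin (TCP) lies midway between the tips of the shut fingers; the grasp point (between the pads) lies 19 mm behind it; z points along the fingers, y is the line along which they close (so a half turn about z gives the same grasp; the last joint's range is limited). The gripper opens to 85 mm and grips with 20 to 120 N. Pads are 22 mm wide; open, the fingers measure 114 mm over their backs; the gripper's body (76 mm by 85 mm) begins 54 mm behind the grasp point. The pads swing forward as they close: fully open they stand 13 mm farther back than shut.
Start: joints at [1.132, 0.477, 0.022, 1.555, -0.011, 1.109, -0.083], TCP at [0.219, -0.638, 0.231] pointing down, gripper open.
Joint ranges: [-2.96, 2.96], [-0.34, 2.1], [-1.41, 1.46], [0.24, 2.44], [-1.37, 4.51], [0.17, 1.92], [-2.96, 2.96]. Speed limits (rad/s): [2.39, 2.39, 3.14, 3.14, 3.14, 3.14, 3.14].

INTERFACE

Orientations are given as a rotation vector (axis times angle).
In Python, from bench import r gives the robot as it stands. The module is installed in compiled form; this text tells all that it offers.
- The arm moves only by the tool apply_moves, never from a script. Its argument "rows" is a list of rows, each a list of 6 numbers: the shift along the tool's x, y, z scaled (see below), then the turn, a rotation vector about the tool's x, y, z scaled (see below). A call has 1 to 5 rows; each row is the pose to reach, as a shift and turn from the pose commanded when the call began, along the tool's axes at that moment; what a row does not reach only later rows make up. The controller multiplies each number of a shift by 0.25 m and each number of a turn by 90 degrees. A row lasts 1/8 s, in which the tool goes at most 62.5 mm and 10.7 degrees, less where a joint would pass 70% of its speed; a pose out of reach is approached as far as the arm can. A call with a number of a shift or a turn outside -1 to 1 is refused whole. A call with a gripper value outside its range is refused whole. "claw" is the opening, from 0 (shut) to 1 (fully open), set as the call begins (left out, the last holds). The fingers move at their own pace and stop on an object; "newtons" is the grip in N (left out, the last holds). Time passes only in rows, so rows that repeat a pose let the fingers close. It gives the time, the measured TCP pose, the force, the opening and the grip force at its end, in the units of the state.
- r.get_obs(): the state, without advancing time (a new reading comes with each control period).
- r.grab_frame(name): name is "scene" or "side" or "wrist"; returns a dict with "pixels" (420x560x3 uint8, red, green, blue), "intrinsics" (3x3 intrinsics, pixels), "eye" and "attitude" of the camera in the world. Camera axes: x right, y up, looking along -z (the intrinsics and any distortion apply to the point x, -y, -z); pixel columns grow to the right and rows downward; lengths in m; the calibration is good to about 2 mm. A picture is of the moment at which its call begins. There is no depth.
- r.hand_in(): hands the job in; it is judged then, once.
Trained networks look in a picture, given as the dict that the camera call returned (one of the last four; its "shot" number tells which), for a name from the list of things; names that differ only in an ending like _2 or _b are one class to them, and where a whole thing is asked for, a point or a joint stands for the part that bears it (a point fixed in the world has none). Each returns a list of dicts, best first, with "conf" (0 to 1); they miss things now and then, are a little off and sometimes report something else, mostly with a low value. They report only what shows in the picture. A call takes as long as a camera call. They do not tell look-alikes from the thing itself.
- r.search_frame(picture, thing): "rect" ([left, top, width, height] in pixels, round what is visible of it).
- r.outline_of(picture, thing): "pixels" (420x560 bool, what is visible of it) and "rect" ([left, top, width, height] in pixels, round what is visible of it).
- r.landmark_of(picture, thing): "point" ([column, row] in pixels: a listed point, or the origin of a listed thing).
The state is a dict: "clock": time; "joints": joint angles; "qvel": joint speeds; "tau": joint torques, N m; "tcp_pos": TCP position; "orientation": TCP orientation; "contact_force": force on the tool from outside, world axes, zero at the start; "moment": the same for the moment, N m; "grip_width": finger opening in m; "gripper_force": force on a finger pad.
Only numpy, scipy, OpenCV 4.12 (cv2) and the standard library are available. Lean on these libraries where they do the work, as an engineer would, in place of code of your own. Each camera call takes 0.05 s, during which the arm holds its last target. There are 200 camera calls.

TASK

At the pastry bench, first turn the black handle on the nut grinder's spout valve anticlockwise to half open (45 degrees). Then pick up the grey lid by its grip bar, drop its two lugs through the notches in the grinder's mouth until the lid sits flush, and twist it clockwise against its spring to the middle of the three marks (40 degrees, half way), well short of the lock mark. Finish while still gripping the lid and holding it there; leave the valve half open and do not disturb the cake ring, jar and brush.

Things in the scene. Friction and masses are not known exactly. Their poses are not given: they have to be found in the camera images.
- grinder: Nut grinder, fixed: round aluminium housing 156 mm wide at the foot, 100 mm high, under a steel collar 124 mm wide whose flat top is 130 mm above the bench. Origin: on its axis at bench height, z up. The mouth's two notches point to its +x and -x, its spout to -y; the valve stands on the spout 135 mm from the axis.
- mouth (a point): Centre of the mouth, level with the rim; axes as the grinder's. The mouth is 74 mm wide in a 5 mm thick lip, cut by two opposite notches (+x, -x), each 34 degrees (22 mm) wide, out to 50 mm from the axis. Under the lip: free space 23 mm deep, 100 mm wide. Lugs drop down the notches, then turn only clockwise (from above) under the lip; anticlockwise is blocked.
- half_mark (a point): The middle mark beside the +x notch: thin black radial line on the rim, 10 mm long, 56 mm from the axis, 40 degrees clockwise (from above) from the notch's own mark. The opposite notch has the same three marks. Here the ends of the lid's bar point at the two middle marks.
- lock_mark (a point): The third, broader mark beside the +x notch, 80 degrees clockwise from it: there the lid would lock (end stop at about 82 degrees). Not to be reached.
- lid: Loose grey lid, 0.18 kg, upright on the bench; origin: centre of underside, z up. Plug 68 mm wide, 16 mm deep; two lugs along +x and -x, 16 mm wide, 6 thick, 3.5 to 9.5 mm up, out to 45 mm; disc 98 mm wide, 16 to 23 mm up; grip bar along x above the lugs, 60 mm long, 14 wide, 23 to 56 mm up. Same after half a turn. Seated flush, disc on rim, its origin is 114 mm above the bench.
- spring_ring (a joint): Turn (rad) of the hidden ring that the lugs push from about 5 degrees on: 0 at rest, growing as the lid turns clockwise, 0.06 to 0.1 rad behind the lid's angle from the notches. Its spring resists with about 0.05 N m at first, 0.12 at 40 degrees, 0.2 at the end stop, and turns the lid back when let go.
- valve (a joint): Angle of the spout valve's handle in rad: 0 shut (handle across the spout, along the grinder's x), growing anticlockwise seen from above, 1.571 fully open (handle along the spout); half open is 0.785. It stays where it is left (friction about 0.06 N m).
- valve_grip (a point): Middle of the valve's handle, on its turning axis, 92 mm above the bench. The handle is a black plastic bar 70 mm long, 12 mm wide, from 78 to 106 mm above the bench. This point's x axis runs along the bar and turns with it; z up.
- spout_end (a point): Top of the spout's far end, 195 mm from the grinder's axis, 63 mm above the bench. The spout is a steel pipe 36 mm thick (flanges 44 mm) over a fixed low pan 112 mm wide, 14 mm high.
- cake_ring: Bystander: loose steel cake ring 110 mm across, 60 mm high, open at both ends. Origin: centre of its underside.
- jar: Bystander: loose closed jar 68 mm across, 100 mm high. Origin: centre of its underside.
- brush: Bystander: loose pastry brush lying flat, its handle towards its own -x. Origin: underside.
Not all that is in view belongs to the job. What is shaped like the lid but green or pink is not meant.

How it is judged:
By the outcome, as a careful person would: the job done as asked, in the order asked, and still so for the second after the job is handed in, while the arm keeps its last pose, push and grip.
It also fails if it takes over 48 s, if anything falls off the work surface, if the arm or the gripper's body presses on something with over 40 N, if the wrist force passes 120 N, or if a joint passes its speed limit or range.

## Working session

There is one attempt and no reset: what is moved stays moved. The work goes in short steps, Python scripts to look and compute and a tool call to move; the robot and the scene stay as the last step left them, time stands still between calls to the robot, and variables do not carry over. Pictures are saved under pics/ and viewed, at most 10 in all, crops included, and the job is handed in when it is done.

Besides the shell and the picture viewer there is one more tool, called after "Call:" as name(argument=value, ...), one argument or row to a line, values as JSON. apply_moves: Moves the arm, as the interface text tells. Its arguments: {"type":"object","properties":{"rows":{"type":"array","items":{"type":"array","items":{"type":"number"}}},"claw":{"type":"number"},"newtons":{"type":"number"}},"required":["rows"]}

```bash
mkdir -p pics; cat > h.py <<'E'
import numpy as np, cv2
from scipy.spatial.transform import Rotation as R
from bench import r
def ray(f,p):
    K=np.array(f["intrinsics"]);d=np.linalg.inv(K)@[p[0],p[1],1.]
    A=att(f);d=A@np.array([d[0],-d[1],-d[2]])
    return np.array(f["eye"]),d
def att(f):
    a=np.array(f["attitude"],float)
    return a if a.shape==(3,3) else R.from_rotvec(a).as_matrix() if a.size==3 else R.from_quat(a).as_matrix()
def onz(f,p,z):
    e,d=ray(f,p);return e+d*(z-e[2])/d[2]
def proj(f,X):
    c=att(f).T@(np.array(X)-np.array(f["eye"]));K=np.array(f["intrinsics"])
    u=K@np.array([c[0],-c[1],-c[2]]);return u[:2]/u[2]
def save(f,n):cv2.imwrite("pics/"+n,cv2.cvtColor(f["pixels"],cv2.COLOR_RGB2BGR))
def moves(dx,rot=None):
    """world shift (m), world yaw (rad)->tool row"""
    o=r.get_obs();A=R.from_rotvec(o["orientation"]).as_matrix()
    return A.T@np.array(dx)/.25
E
python3 - <<'E'
from h import *
o=r.get_obs();print({k:np.round(v,3) for k,v in o.items()})
ims=[]
for n in("scene","side","wrist"):
    f=r.grab_frame(n);save(f,n+"0.png");print(n,f.keys(),f["eye"],f["attitude"],f["intrinsics"])
    for t in("grinder","mouth","half_mark","lock_mark","lid","valve_grip","spout_end","cake_ring","jar","brush"):
        print(t,[(np.round(q["point"],1).tolist(),round(q["conf"],2)) for q in r.landmark_of(f,t)][:4])
    if n!="wrist":
      for p in r.search_frame(f,"lid"):print("rect",p)
a=[cv2.imread(f"pics/{n}0.png") for n in("scene","side","wrist")]
E
```

```text
{'clock': np.float64(0.0), 'joints': array([ 1.132,  0.478,  0.022,  1.556, -0.011,  1.109, -0.083]), 'qvel': array([-0.   ,  0.   , -0.001,  0.001,  0.001, -0.   ,  0.001]), 'tau': array([ 0.0000e+00, -5.9645e+01,  1.6080e+00, -2.8120e+01,  1.2000e-02,
        9.0000e-03, -0.0000e+00]), 'tcp_pos': array([ 0.219, -0.638,  0.23 ]), 'orientation': array([-3.097e+00, -5.170e-01,  1.000e-03]), 'contact_force': array([0.643, 0.262, 0.132]), 'moment': array([ 0.001,  0.021, -0.039]), 'gripper_force': np.float64(0.0), 'grip_width': np.float64(0.085)}
scene dict_keys(['pixels', 'intrinsics', 'eye', 'attitude', 'shot']) [1.32435401 0.04046314 0.91811368] [0.57017746 0.65144985 1.57051921] [[396.44979895   0.         282.78442325]
 [  0.         396.44979895 209.78895544]
 [  0.           0.           1.        ]]
grinder [([291.3, 229.0], 0.87)]
mouth [([296.2, 205.2], 0.76), ([177.3, 194.2], 0.46)]
half_mark [([286.3, 211.5], 0.91), ([246.2, 219.0], 0.52)]
lock_mark [([307.4, 300.3], 0.72), ([276.3, 205.4], 0.66)]
lid [([376.5, 203.6], 0.72), ([407.7, 243.0], 0.64), ([295.6, 200.4], 0.26)]
v
[... 921 characters left out ...]
200.8, 258.9], 0.31)]
spout_end [([285.7, 188.9], 0.85)]
cake_ring [([200.2, 259.4], 0.66)]
jar [([175.2, 345.9], 0.58)]
brush [([354.1, 172.8], 0.58)]
rect {'rect': [235.1, 352.2, 54.9, 52.2], 'conf': 0.84}
rect {'rect': [271.6, 289.8, 44.5, 44.6], 'conf': 0.76}
rect {'rect': [326.6, 326.5, 47.3, 49.2], 'conf': 0.75}
wrist dict_keys(['pixels', 'intrinsics', 'eye', 'attitude', 'shot']) [ 0.28963172 -0.61486636  0.37505599] [-0.25540629  0.18203945 -1.23075521] [[291.57009859   0.         276.22893049]
 [  0.         291.57009859 208.49683605]
 [  0.           0.           1.        ]]
grinder []
mouth []
half_mark []
lock_mark []
lid []
valve_grip []
spout_end []
cake_ring []
jar []
brush []
```

View pics/scene0.png

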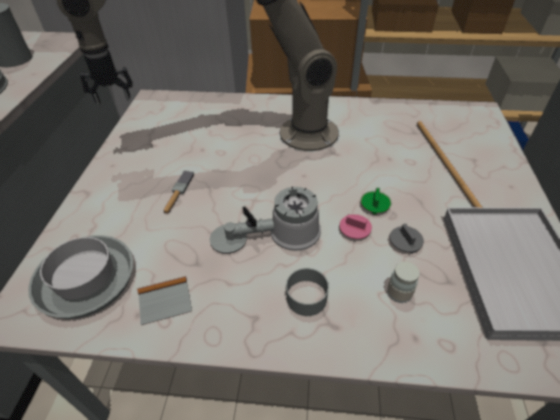

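View pics/side0.png

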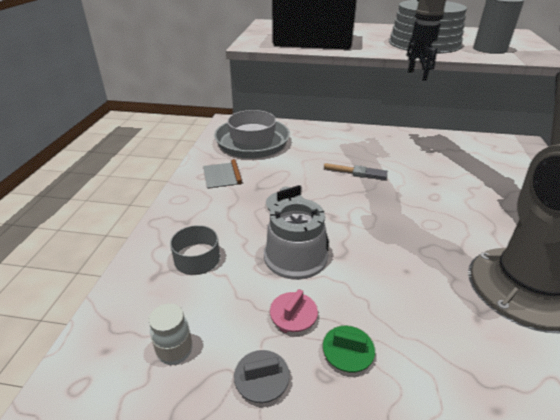

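The scene view shows a green lid at (376,203), a pink lid at (355,227) and a grey lid at (407,240). The side view shows the same three at (348,352), (293,312) and (262,375). I choose the grey one. The grinder is at (296,215) in the scene view with its spout to the left, and the black valve handle is at (250,216). Next I'll check with close crops.

```bash
cat >> h.py <<'E'
def tri(f,p,g,q):
    a,d=ray(f,p);b,e=ray(g,q);s=np.linalg.lstsq(np.c_[d,-e],b-a,rcond=None)[0]
    P,Q=a+d*s[0],b+e*s[1];return (P+Q)/2,np.linalg.norm(P-Q)
E
python3 - <<'E'
from h import *
s=r.grab_frame("scene");d=r.grab_frame("side")
np.set_printoptions(precision=4,suppress=True)
for n,p,q,z in [("mouth",(296.2,205.2),(296.4,214),.13),("lid",(407.7,243),(263.6,384.6),0),("valve",(251,216),(290,191.8),.092),("spout",(229.4,224.5),(285.7,188.9),.063),("ring",(307,300),(200,259),0),("jar",(396.7,295.3),(175,346),0)]:
    print(n,tri(s,p,d,q),onz(s,p,z)[:2],onz(d,q,z)[:2])
S=cv2.cvtColor(s["pixels"],4);D=cv2.cvtColor(d["pixels"],4)
c=lambda I,x,y,w,h:cv2.resize(I[y:y+h,x:x+w],(400,300),interpolation=cv2.INTER_CUBIC)
cv2.imwrite("pics/c1.png",np.vstack([np.hstack([c(S,220,175,112,84),c(D,248,180,96,72)]),np.hstack([c(S,370,200,80,60),c(D,222,340,80,60)])]))
E
```

```text
mouth (array([ 0.5242, -0.0133,  0.1214]), np.float64(0.009828070044206579)) [ 0.5387 -0.0099] [ 0.5206 -0.0087]
lid (array([ 0.5355,  0.3233, -0.0029]), np.float64(0.004616573124277356)) [0.54   0.3238] [0.5338 0.3229]
valve (array([ 0.5542, -0.1398,  0.0945]), np.float64(0.005792602075466868)) [ 0.5553 -0.1385] [ 0.5533 -0.1476]
spout (array([ 0.5709, -0.2007,  0.065 ]), np.float64(0.0031056878249484505)) [ 0.5674 -0.2024] [ 0.572  -0.2014]
ring (array([ 0.7502,  0.0329, -0.0091]), np.float64(0.010200617853459415)) [0.7602 0.0364] [0.7439 0.0363]
jar (array([ 0.7197,  0.2727, -0.0049]), np.float64(0.00480122201113794)) [0.7248 0.2731] [0.7165 0.2737]
```

View pics/c1.png

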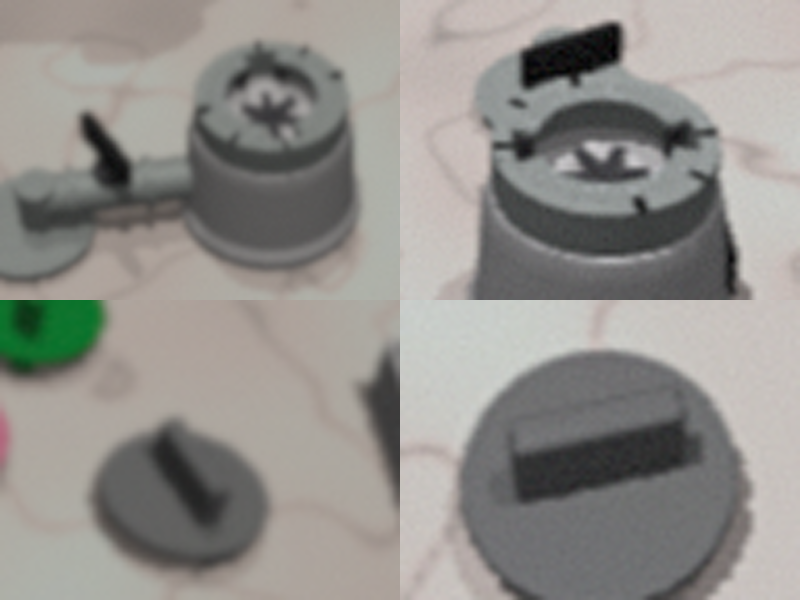

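The crop shows that the grey lid's bar is dark on a grey disc with no colour, so the choice holds. The notches lie left and right in the side view, and the black valve handle lies across the spout. The grinder's yaw comes to about 13°.

```bash
cat >> h.py <<'E'
def goto(p,yaw,n=1):
    """tool row to reach pos p, tool x at world yaw deg (mod 180), pointing down"""
    o=r.get_obs();A=R.from_rotvec(o["orientation"]);M=A.as_matrix()
    cur=np.degrees(np.arctan2(M[1,0],M[0,0]));dy=(yaw-cur+90)%180-90;y=np.radians(cur+dy)
    B=np.array([[np.cos(y),np.sin(y),0],[np.sin(y),-np.cos(y),0],[0,0,-1]])
    rv=(A.inv()*R.from_matrix(B)).as_rotvec()
    sh=M.T@(np.array(p)-o["tcp_pos"])
    print("tcp",np.round(o["tcp_pos"],4),"yaw",round(cur,2),"row",np.round(np.r_[sh/.25,rv/(np.pi/2)],3),"t",round(float(o["clock"]),2))
E
python3 -c "
from h import *
goto([.55,-.15,.25],12.7)"
```

```text
tcp [ 0.2192 -0.6384  0.2313] yaw 18.95 row [ 1.886 -1.418 -0.075  0.    -0.     0.069] t 1.85
```

Call:
apply_moves(
  rows=[
    [0.19,-0.14,-0.01,0,0,0],
    [0.38,-0.28,-0.02,0,0,0],
    [0.57,-0.43,-0.03,0,0,0.03],
    [0.76,-0.57,-0.04,0,0,0.05],
    [0.95,-0.71,-0.05,0,0,0.069],
  ],
)

```text
clock: 2.48
tcp_pos: [0.3872, -0.3918, 0.2442]
orientation: [3.122, 0.347, 0.001]
contact_force: [1.8, -0.4, 0.3]
grip_width: 0.0853
gripper_force: 0.0
```

Call:
apply_moves(
  rows=[
    [0.2,-0.13,0,0,0,0],
    [0.39,-0.26,-0.01,0,0,0],
    [0.6,-0.39,-0.02,0,0,0],
    [0.78,-0.52,-0.02,0,0,0],
    [0.95,-0.6,-0.02,0,0,0],
  ],
)

```text
clock: 3.1
tcp_pos: [0.5861, -0.1923, 0.2492]
orientation: [-3.122, -0.351, -0.001]
contact_force: [0.1, -0.8, 0.8]
grip_width: 0.0853
gripper_force: 0.0
```

```bash
python3 - <<'E'
from h import *
goto([.55,-.15,.25],12.7)
f=r.grab_frame("wrist");save(f,"w1.png");print(f["eye"])
for t,z in(("valve_grip",.092),("spout_end",.063),("mouth",.13),("half_mark",.13),("lock_mark",.13)):
    print(t,[(np.round(q["point"],1).tolist(),round(q["conf"],2),np.round(onz(f,q["point"],z)[:2],4)) for q in r.landmark_of(f,t)][:4])
E
```

```text
tcp [ 0.5861 -0.1923  0.2492] yaw 12.85 row [-0.103 -0.197 -0.003 -0.    -0.     0.002] t 3.1
[ 0.65861442 -0.17632758  0.3929365 ]
valve_grip [([229.5, 208.4], 0.59, array([ 0.5589, -0.1474]))]
spout_end [([281.6, 200.4], 0.75, array([ 0.5725, -0.2024])), ([227.4, 209.0], 0.68, array([ 0.548 , -0.1423]))]
mouth [([82.6, 225.3], 0.9, array([ 0.5235, -0.0167]))]
half_mark [([106.6, 177.3], 0.59, array([ 0.5758, -0.0364]))]
lock_mark [([132.4, 219.6], 0.9, array([ 0.5399, -0.0628])), ([139.4, 191.0], 0.54, array([ 0.5695, -0.0668]))]
```

View pics/w1.png

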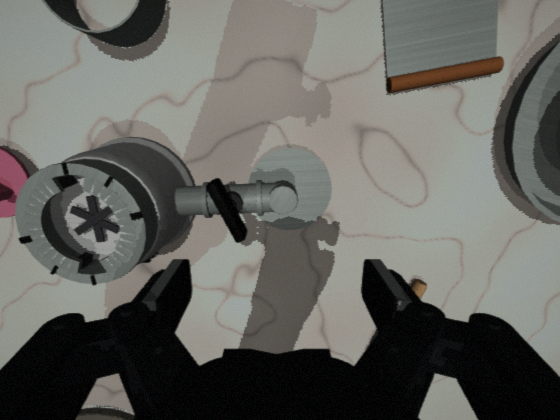

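The wrist view shows the valve handle from (212,182) to (240,240), the spout end at (283,197) and the mouth at about (82,222), with all its marks visible.

```bash
python3 - <<'E'
from h import *
I=cv2.imread("pics/w1.png");g=I.max(2)
m=np.zeros_like(g);m[172:248,202:256]=(g[172:248,202:256]<45)
n,l,st,c=cv2.connectedComponentsWithStats(m);k=1+st[1:,4].argmax()
b=cv2.boxPoints(cv2.minAreaRect(np.argwhere(l==k)[:,::-1].astype(np.float32)));print(b)
f=r.grab_frame("wrist")
q=np.array([onz(f,p,.1)[:2] for p in b]);print(q.round(4),q.mean(0));e=q[1]-q[0];e2=q[2]-q[1]
for v in(e,e2):print(np.linalg.norm(v),np.degrees(np.arctan2(v[1],v[0])))
vx,vy,x0,y0=cv2.fitLine(np.argwhere(l==k)[:,::-1].astype(np.float32),2,0,.01,.01).ravel()
a,bb=onz(f,(x0-20*vx,y0-20*vy),.098),onz(f,(x0+20*vx,y0+20*vy),.098);print("yaw",np.degrees(np.arctan2(*(bb-a)[[1,0]]))%180,(a+bb)/2)
# marks: dark pixels on rim plane
P=np.argwhere(g[150:290,10:150]<50)[:,::-1]+[10,150]
W=np.array([onz(f,p,.13)[:2] for p in P])-[.524,-.016];rr=np.hypot(*W.T);an=np.degrees(np.arctan2(W[:,1],W[:,0]))
s=(rr>.050)&(rr<.0615)
print(np.histogram(an[s],bins=np.arange(-180,181,5)))
goto([.5575,-.1465,.077],14)
E
```

```text
[[202.73509 185.47473]
 [225.44258 172.05667]
 [259.56506 229.80246]
 [236.85759 243.22052]]
[[ 0.5776 -0.1212]
 [ 0.5963 -0.1415]
 [ 0.5428 -0.1877]
 [ 0.5221 -0.1668]] [ 0.55969843 -0.15428635]
0.027636497181680163 -47.35907918166943
0.07070869042058875 -139.1702059654859
yaw 35.70136588559674 [ 0.55930142 -0.15025991  0.098     ]
(array([11, 16, 21, 31, 19, 19,  3,  0,  0,  0,  0,  0,  0,  0,  0,  0,  0,
        0,  0,  0,  0, 37, 29,  0,  0,  0,  1,  1,  5, 20, 38, 15, 18, 19,
       22, 23, 17,  6, 26, 10,  0,  0,  0,  0,  0,  5,  7,  0,  0,  0,  0,
        0,  0,  0,  0,  0,  0,  0,  0, 26, 35,  0,  0,  0,  0,  0,  0, 15,
        4,  0,  0,  0]), array([-180, -175, -170, -165, -160, -155, -150, -145, -140, -135, -130,
       -125, -120, -115, -110, -105, -100,  -95,  -90,  -85,  -80,  -75,
        -70,  -65,  -60,  -55,  -50,  -45,  -40,  -35,  -30,  -25,  -20,
        -15,  -10,   -5,    0,    5,   10,   15,   20,   25,   30,   35,
         40,   45,   50,   55,   60,   65,   70,   75,   80,   85,   90,
         95,  100,  105,  110,  115,  120,  125,  130,  135,  140,  145,
        150,  155,  160,  165,  170,  175,  180]))
tcp [ 0.5838 -0.1964  0.2488] yaw 12.61 row [-0.059 -0.218  0.687  0.     0.    -0.015] t 3.45
```

The handle starts at yaw 34°, against about 14.5° for the grinder, so the valve is already roughly 20° open. I'll grip it at its present yaw and turn it to the absolute yaw of about 59.5°.

Call:
apply_moves(
  rows=[
    [-0.059,-0.215,0.1,0,0,-0.11],
    [-0.059,-0.215,0.25,0,0,-0.23],
    [-0.059,-0.215,0.45,0,0,-0.238],
    [-0.059,-0.215,0.5,0,0,-0.238],
  ],
)

```text
clock: 3.95
tcp_pos: [0.5557, -0.1466, 0.1213]
orientation: [-3.002, -0.919, 0.008]
contact_force: [-0.1, -0.6, 0.5]
grip_width: 0.0857
gripper_force: 0.0
```

```bash
python3 - <<'E'
from h import *
goto([.558,-.147,.079],34)
f=r.grab_frame("wrist");I=f["pixels"]
q=proj(f,[.558,-.147,.1]);print(q,f["eye"])
x,y=map(int,q);x0,y0=max(0,x-100),max(0,y-75)
save(f,"w2.png");J=cv2.imread("pics/w2.png")[y0:y0+150,x0:x0+200];print(x0,y0)
for w in (34,):
  for s in(-.035,.035):
    for z in(.106,):
      c=proj(f,[.558+s*np.cos(np.radians(w)),-.147+s*np.sin(np.radians(w)),z])-[x0,y0];cv2.circle(J,tuple(int(v) for v in c),1,(0,0,255),-1)
cv2.imwrite("pics/c2.png",cv2.resize(J,None,fx=4,fy=4,interpolation=2)[:600,:800])
E
```

```text
tcp [ 0.5557 -0.1466  0.1213] yaw 34.03 row [ 0.008  0.007  0.169 -0.002  0.003  0.   ] t 3.95
[277.86175024 243.18772935] [ 0.61815898 -0.10575523  0.2647435 ]
177 168
```

View pics/c2.png

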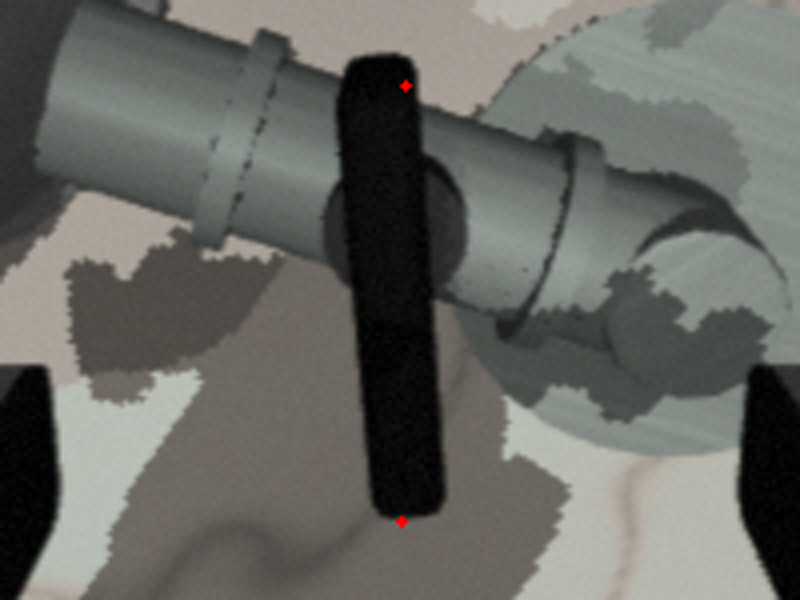

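The crop shows the handle between the fingers, centred at about (392,285), within about 3° of the tool and about 2 mm from the predicted place. I'll descend, grip it and turn.

Call:
apply_moves(
  rows=[
    [0.014,-0.003,0.1,0,0,0.022],
    [0.014,-0.003,0.169,0,0,0.022],
    [0.014,-0.003,0.169,0,0,0.022],
  ],
)

```text
clock: 4.38
tcp_pos: [0.5605, -0.1433, 0.0813]
orientation: [-3.018, -0.871, 0.002]
contact_force: [-0.1, -0.3, -0.6]
grip_width: 0.0855
gripper_force: 0.0
```

Call:
apply_moves(
  rows=[
    [0,0,0,0,0,0],
    [0,0,0,0,0,0],
    [0,0,0,0,0,0],
    [0,0,0,0,0,0],
    [0,0,0,0,0,0],
  ],
  claw=0,
  newtons=25,
)

```text
clock: 5.0
tcp_pos: [0.5611, -0.1422, 0.0819]
orientation: [-3.018, -0.872, -0.0]
contact_force: [-1.8, 2.6, 4.9]
grip_width: 0.0113
gripper_force: 29.3
```

```bash
python3 - <<'E'
from h import *
o=r.get_obs();print(o["grip_width"],o["gripper_force"],o["contact_force"],o["moment"])
goto([.5585,-.1445,.079],59.5)
E
```

```text
0.011310911667584566 29.272297024726868 [-1.78518253  2.64840888  4.94201477] [ 0.61390598  0.43639292 -0.02011567]
tcp [ 0.5611 -0.1422  0.0819] yaw 32.22 row [-0.014  0.002  0.012 -0.    -0.    -0.303] t 5.0
```

Call:
apply_moves(
  rows=[
    [-0.003,0,0,0,0,-0.08],
    [-0.006,0,0,0,0,-0.16],
    [-0.01,0,0,0,0,-0.24],
    [-0.01,0,0,0,0,-0.303],
    [-0.01,0,0,0,0,-0.303],
  ],
)

```text
clock: 5.62
tcp_pos: [0.5593, -0.1406, 0.0819]
orientation: [-2.723, -1.561, -0.004]
contact_force: [-1.3, 9.3, 4.9]
grip_width: 0.0115
gripper_force: 29.2
```

Call:
apply_moves(
  rows=[
    [0,0,0,0,0,0],
    [0,0,0,0,0,0],
    [0,0,0,0,0,0],
  ],
  claw=0.8,
)

```text
clock: 6.0
tcp_pos: [0.5588, -0.145, 0.0814]
orientation: [2.728, 1.557, -0.001]
contact_force: [0.1, 0.1, -0.1]
grip_width: 0.0655
gripper_force: 0.0
```

Call:
apply_moves(
  rows=[
    [0,0,-0.25,0,0,0],
    [0,0,-0.5,0,0,0],
    [0,-0.2,-0.68,0,0,0],
    [0,-0.3,-0.68,0,0,0],
  ],
  claw=1,
)

```text
clock: 6.5
tcp_pos: [0.495, -0.1057, 0.255]
orientation: [2.724, 1.555, 0.007]
contact_force: [0.7, -0.0, -1.3]
grip_width: 0.0852
gripper_force: 0.0
```

```bash
python3 - <<'E'
from h import *
goto([.525,-.016,.25],14)
f=r.grab_frame("wrist");save(f,"w3.png")
for t,z in(("valve_grip",.106),("spout_end",.063),("mouth",.13),("half_mark",.13),("lock_mark",.13)):
    print(t,[(np.round(q["point"],1).tolist(),round(q["conf"],2),np.round(onz(f,q["point"],z)[:2],4)) for q in r.landmark_of(f,t)][:4])
E
```

```text
tcp [ 0.495  -0.1057  0.255 ] yaw 59.45 row [ 0.37  -0.079  0.02   0.003 -0.003  0.505] t 6.5
valve_grip [([344.1, 194.1], 0.73, array([ 0.5574, -0.1416]))]
spout_end [([373.2, 222.3], 0.88, array([ 0.5757, -0.2062]))]
mouth [([343.4, 194.8], 0.3, array([ 0.5544, -0.1337]))]
half_mark [([310.3, 87.6], 0.63, array([ 0.5727, -0.0346]))]
lock_mark [([298.6, 138.8], 0.97, array([ 0.5431, -0.0668]))]
```

View pics/w3.png

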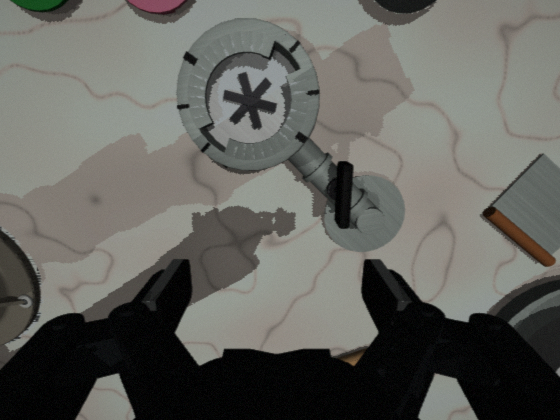

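The wrist view shows the valve handle turned, vertical at (344,194). The rim's six marks are all visible: notch (295,46), half (313,92) and lock (300,137), with their opposites at (205,147), (184,106) and (191,58). I'll fit the grinder's pose from them.

```bash
python3 - <<'E'
from h import *
from scipy.optimize import least_squares
f=r.grab_frame("wrist");I=f["pixels"].max(2)
G=cv2.GaussianBlur(I,(0,0),.7)
def samp(c,yaw,a,rr,h=0):
    t=np.radians(yaw+a);q=proj(f,[c[0]+rr*np.cos(t),c[1]+rr*np.sin(t),.13]);return q
# blob centroids near guesses
P=[]
for (x,y) in [(295,46),(313,92),(300,137),(205,147),(184,106),(191,58)]:
    w=G[y-9:y+10,x-9:x+10].astype(float);yy,xx=np.mgrid[y-9:y+10,x-9:x+10]
    W=np.array([onz(f,(a,b),.13)[:2] for a,b in zip(xx.ravel(),yy.ravel())]);rr=np.hypot(*(W-[.524,-.0145]).T)
    k=np.clip(90-w.ravel(),0,None)*(rr>.052)*(rr<.0605)
    P.append((k@W)/k.sum());print((x,y),P[-1].round(4),k.sum())
P=np.array(P);A=np.array([0,-40,-80,180,140,100])
def fun(v):
    t=np.radians(v[2]+A);return (np.c_[v[0]+.056*np.cos(t),v[1]+.056*np.sin(t)]-P).ravel()
s=least_squares(fun,[.524,-.015,14],x_scale=[.01,.01,5]);print(s.x,s.fun.reshape(-1,2).round(4))
# valve handle
m=np.zeros_like(I);m[155:232,328:362]=I[155:232,328:362]<40
pts=np.argwhere(m)[:,::-1].astype(np.float32);print(pts.min(0),pts.max(0))
vx,vy,x0,y0=cv2.fitLine(pts,2,0,.01,.01).ravel()
a,b=[onz(f,(x0+s_*vx,y0+s_*vy),.1)[:2] for s_ in(-25,25)];print("valve yaw",np.degrees(np.arctan2(*(b-a)[::-1]))%180,(a+b)/2)
# lid look
s2=r.grab_frame("scene");d=r.grab_frame("side")
for p,g in((s2,"scene"),(d,"side")):
  print(g,[(np.round(q["point"],1),round(q["conf"],2),onz(p,q["point"],.0)[:2].round(4)) for q in r.landmark_of(p,"lid")])
goto([.5,.3,.25],14)
E
```

```text
(295, 46) [5.776e-01 3.000e-04] 1908.0
(313, 92) [ 0.5738 -0.0393] 2370.0
(300, 137) [ 0.5455 -0.0665] 4650.0
(205, 147) [ 0.4699 -0.0294] 2450.0
(184, 106) [0.4713 0.0081] 1796.0
(191, 58) [0.4976 0.0355] 5334.0
[ 5.22609012e-01 -1.52088284e-02  1.52463218e+01] [[-0.0009 -0.0008]
 [-0.0003  0.0006]
 [ 0.001   0.0006]
 [-0.0013 -0.0006]
 [ 0.0004  0.0001]
 [ 0.0011 -0.    ]]
[328. 160.] [357. 228.]
valve yaw 63.210365509479146 [ 0.55551206 -0.14186613]
scene [(array([377.1, 203.7]), 0.91, array([0.3802, 0.2448])), (array([355.1, 230.4]), 0.87, array([0.5031, 0.1699])), (array([405.1, 242.8]), 0.66, array([0.5399, 0.3163]))]
side [(array([349. , 356.5]), 0.94, array([0.3859, 0.2425])), (array([261.7, 382. ]), 0.83, array([0.538 , 0.3187])), (array([292.1, 317.8]), 0.63, array([0.5032, 0.1716]))]
tcp [ 0.4945 -0.1064  0.2511] yaw 59.43 row [ 1.411e+00 -8.080e-01  5.000e-03 -1.000e-03  0.000e+00  5.050e-01] t 7.05
```

Call:
apply_moves(
  rows=[
    [0.21,-0.12,0,0,0,0.1],
    [0.42,-0.24,0,0,0,0.2],
    [0.62,-0.36,0,0,0,0.3],
    [0.83,-0.48,0,0,0,0.4],
    [1.0,-0.575,0,0,0,0.46],
  ],
)

```text
clock: 7.68
tcp_pos: [0.4977, 0.1841, 0.2515]
orientation: [-3.104, -0.486, -0.0]
contact_force: [1.1, 0.6, 0.0]
grip_width: 0.0854
gripper_force: 0.0
```

```bash
python3 - <<'E'
from h import *
goto([.51,.31,.25],18)
E
```

```text
tcp [0.4977 0.1841 0.2515] yaw 17.81 row [ 0.201 -0.464  0.006 -0.    -0.    -0.002] t 7.67
```

Call:
apply_moves(
  rows=[
    [0.1,-0.22,0,0,0,0],
    [0.2,-0.44,0.1,0,0,0],
    [0.2,-0.464,0.2,0,0,0],
    [0.2,-0.464,0.2,0,0,0],
  ],
)

```text
clock: 8.18
tcp_pos: [0.5077, 0.3081, 0.1992]
orientation: [3.101, 0.496, -0.007]
contact_force: [-0.2, 0.2, -0.2]
grip_width: 0.0856
gripper_force: 0.0
```

```bash
python3 - <<'E'
from h import *
goto([.538,.318,.2],18)
f=r.grab_frame("wrist");save(f,"w4.png")
print([(np.round(q["point"],1),round(q["conf"],2),onz(f,q["point"],.0)[:2].round(4)) for q in r.landmark_of(f,"lid")])
for q in r.outline_of(f,"lid"):
    print(q["rect"],q["conf"])
E
```

```text
tcp [0.5077 0.3081 0.1992] yaw 18.17 row [ 0.128  0.    -0.004  0.     0.003  0.002] t 8.18
[(array([280.6, 155.8]), 0.81, array([0.5414, 0.313 ])), (array([302.4, 284.9]), 0.79, array([0.3881, 0.2312])), (array([386.1, 222.3]), 0.72, array([0.5044, 0.1619]))]
[237.4, 109.9, 91.8, 91.3] 0.97
[349.6, 188.8, 76.8, 74.1] 0.66
[266.3, 256.2, 79.0, 70.5] 0.63
```

View pics/w4.png

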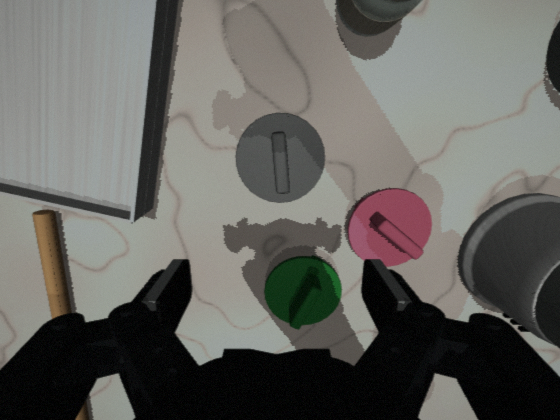

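The grey lid's disc is centred at about (281,157) and its bar runs from (278,133) to (283,193), nearly in line with the tool. Pink and green lie below and right, clear of it.

```bash
python3 - <<'E'
from h import *
f=r.grab_frame("wrist")
q=r.outline_of(f,"lid")[0];m=q["pixels"]
pts=np.argwhere(m)[:,::-1].astype(np.float32);hull=cv2.convexHull(pts)[:,0]
W=np.array([onz(f,p,.021)[:2] for p in hull]);c,rad=cv2.minEnclosingCircle(W.astype(np.float32)*1000);print("disc",c,rad)
A=np.c_[2*W,np.ones(len(W))];x=np.linalg.lstsq(A,(W**2).sum(1),rcond=None)[0];print(x[:2],np.sqrt(x[2]+x[0]**2+x[1]**2))
a,b=onz(f,(278.5,133),.056),onz(f,(283,193),.056)
print("bar",np.linalg.norm(a-b),(a+b)/2,np.degrees(np.arctan2(*(a-b)[[1,0]])))
# darker bar pixels
I=f["pixels"].max(2);print(I[140:190:8,264:300:2])
goto([x[0],x[1],.05],16)
E
```

```text
disc (502.775390625, 164.28085327148438) 52.72934341430664
[0.50284089 0.16518326] 0.04988365352544267
bar 0.05968239805684138 [0.54299892 0.31215824 0.056     ] 22.49685841757407
[[86 86 78 53 69 66 71 74 68 54 74 84 81 87 88 87 89 74]
 [88 83 84 52 61 67 70 68 73 60 46 85 88 89 87 88 86 86]
 [86 84 90 75 64 82 83 82 87 78 51 84 89 84 87 86 88 87]
 [87 85 85 86 60 78 82 86 86 78 60 82 87 84 88 87 87 84]
 [84 90 89 86 58 71 81 88 80 84 66 61 88 83 85 83 83 87]
 [83 85 87 85 80 66 81 83 82 83 77 58 82 84 85 84 88 83]
 [85 88 82 88 82 54 80 84 83 82 80 59 78 83 84 84 83 85]]
tcp [0.5103 0.3071 0.2029] yaw 17.94 row [-0.204  0.531  0.611  0.    -0.001  0.022] t 8.43
```

Call:
apply_moves(
  rows=[
    [0.13,0.015,0.15,0,0,-0.045],
    [0.13,0.015,0.33,0,0,-0.045],
    [0.13,0.015,0.33,0,0,-0.045],
    [0.13,0.015,0.33,0,0,-0.045],
  ],
)

```text
clock: 8.93
tcp_pos: [0.542, 0.315, 0.1212]
orientation: [-3.083, -0.601, -0.003]
contact_force: [0.1, -0.3, 0.0]
grip_width: 0.0855
gripper_force: 0.0
```

```bash
python3 - <<'E'
from h import *
goto([.5425,.3135,.05],22)
f=r.grab_frame("wrist");save(f,"w5.png")
q=proj(f,[.5425,.3135,.04]);x,y=map(int,q);x0,y0=x-120,max(0,y-90);print(x0,y0)
J=cv2.resize(cv2.imread("pics/w5.png")[y0:y0+180,x0:x0+240],None,fx=3.3333,fy=3.3333,interpolation=2)
t=np.radians(22)
for s in(-.03,.03):
  for w in(-.007,.007):
    c=(proj(f,[.5425+s*np.cos(t)-w*np.sin(t),.3135+s*np.sin(t)+w*np.cos(t),.056])-[x0,y0])*3.3333;cv2.circle(J,tuple(int(v) for v in c),3,(0,0,255),-1);print(c)
cv2.imwrite("pics/c5.png",J)
E
```

```text
tcp [0.542  0.315  0.1212] yaw 22.08 row [-0.001  0.006  0.285 -0.    -0.001  0.001] t 8.93
157 125
[430.65566707 444.85543154]
[371.53358022 444.78242491]
[433.69613632 196.00964551]
[369.78182769 195.92767444]
```

View pics/c5.png

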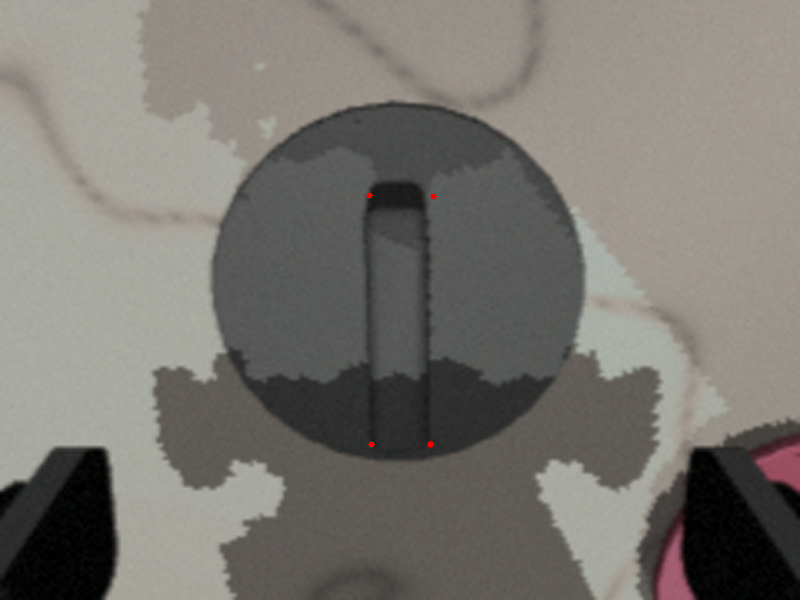

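```bash
python3 - <<'E'
from h import *
f=r.grab_frame("wrist")
a=onz(f,(157+398/3.3333,125+281/3.3333),.0225);print("disc",a)
b=[onz(f,(157+u/3.3333,125+v/3.3333),.056) for u,v in((398,207),(401,453))];print("bar",(b[0]+b[1])/2,np.linalg.norm(b[0]-b[1]),np.degrees(np.arctan2(*(b[0]-b[1])[[1,0]])))
# ellipse-perspective check: project true circle
t=np.linspace(0,6.28,90)
for c in([.5425,.3135],a[:2]):
    P=np.array([proj(f,[c[0]+.049*np.cos(u),c[1]+.049*np.sin(u),.023]) for u in t]);P=(P-[157,125])*3.3333;print(P.min(0),P.max(0))
goto([.5425,.3135,.03],22)
E
```

```text
disc [0.54278964 0.31470953 0.0225    ]
bar [0.540378   0.31335322 0.056     ] 0.05978930238543888 22.777026071897644
[213.93192601  94.31016243] [589.87111738 454.29006508]
[209.89207507  91.3394902 ] [586.13781198 451.90917787]
tcp [0.5423 0.3154 0.1217] yaw 22.1 row [-0.004  0.008  0.367 -0.    -0.002  0.001] t 9.03
```

Call:
apply_moves(
  rows=[
    [-0.01,0.005,0.15,0,0,0],
    [-0.01,0.005,0.3,0,0,0],
    [-0.01,0.005,0.367,0,0,0],
    [-0.01,0.005,0.367,0,0,0],
  ],
)

```text
clock: 9.52
tcp_pos: [0.5394, 0.3125, 0.0276]
orientation: [3.083, 0.602, -0.0]
contact_force: [1.0, 0.0, 0.2]
grip_width: 0.0854
gripper_force: 0.0
```

Call:
apply_moves(
  rows=[
    [0,0,0,0,0,0],
    [0,0,0,0,0,0],
    [0,0,0,0,0,0],
    [0,0,0,0,0,0],
    [0,0,0,0,0,0],
  ],
  claw=0,
  newtons=60,
)

```text
clock: 10.15
tcp_pos: [0.5398, 0.3127, 0.0279]
orientation: [-3.083, -0.602, -0.002]
contact_force: [-0.8, 0.1, 5.0]
grip_width: 0.0136
gripper_force: 59.6
```

```bash
python3 - <<'E'
from h import *
o=r.get_obs();print(o["grip_width"],o["gripper_force"],o["contact_force"],o["moment"])
goto([.5405,.3136,.25],22)
E
```

```text
0.013607926708771062 59.569315910339355 [-0.77191839  0.14200264  5.00265995] [-0.01896472  0.11803576 -0.06308414]
tcp [0.5398 0.3127 0.0279] yaw 22.1 row [ 0.005 -0.002 -0.888 -0.    -0.001  0.001] t 10.15
```

Call:
apply_moves(
  rows=[
    [0,0,-0.15,0,0,0],
    [0,0,-0.35,0,0,0],
    [0,0,-0.6,0,0,0],
    [0,0.1,-0.8,0,0,0],
    [0,0.3,-0.8,0,0,0],
  ],
)

```text
clock: 10.78
tcp_pos: [0.5686, 0.2465, 0.2322]
orientation: [-3.078, -0.609, -0.012]
contact_force: [0.7, -0.9, -3.2]
grip_width: 0.0129
gripper_force: 59.0
```

```bash
python3 - <<'E'
from h import *
o=r.get_obs();print(o["grip_width"],o["gripper_force"],o["contact_force"],o["moment"])
goto([.5216,-.0155,.21],15.25)
E
```

```text
0.012935466527024719 59.01306867599487 [ 0.72265399 -0.85495634 -3.15970044] [-0.0506353  -0.04284731 -0.01896303]
tcp [0.5686 0.2465 0.2322] yaw 22.4 row [-0.574  0.897  0.082 -0.002 -0.005  0.079] t 10.78
```

Call:
apply_moves(
  rows=[
    [-0.12,0.18,0,0,0,0],
    [-0.24,0.36,0,0,0,0.03],
    [-0.36,0.54,0,0,0,0.06],
    [-0.48,0.72,0.03,0,0,0.079],
    [-0.574,0.88,0.06,0,0,0.079],
  ],
)

```text
clock: 11.4
tcp_pos: [0.5162, -0.0172, 0.2117]
orientation: [3.114, 0.408, -0.002]
contact_force: [0.6, 0.1, -1.5]
grip_width: 0.013
gripper_force: 58.9
```

Call:
apply_moves(
  rows=[
    [0,0,0,0,0,0],
    [0,0,0,0,0,0],
  ],
)

```text
clock: 11.65
tcp_pos: [0.5172, -0.0145, 0.2121]
orientation: [-3.114, -0.41, 0.001]
contact_force: [-0.1, 1.1, -1.5]
grip_width: 0.0131
gripper_force: 58.9
```

```bash
python3 - <<'E'
from h import *
goto([.5216,-.0155,.17],15.25)
f=r.grab_frame("wrist");d=r.grab_frame("side")
D=cv2.cvtColor(d["pixels"],4);W=cv2.cvtColor(f["pixels"],4)
cc=lambda I,x,y,w,h:cv2.resize(I[y:y+h,x:x+w],(400,600),interpolation=2)
cv2.imwrite("pics/c6.png",np.hstack([cv2.resize(W[120:360,180:340],(400,600)),cc(D,240,120,120,180)]))
# disc of the lid in the wrist picture: predicted position if the lid is centred on TCP
o=r.get_obs();M=R.from_rotvec(o["orientation"]).as_matrix();t=np.linspace(0,6.28,90)
P=np.array([proj(f,o["tcp_pos"]+M@[.001+.049*np.cos(u),.049*np.sin(u),.0279-.023]) for u in t])
print((P-[180,120]).min(0)*2.5,(P-[180,120]).max(0)*2.5)
# mouth prediction in side
print([((proj(d,[.5226+q*np.cos(np.radians(15.25)),-.0152+q*np.sin(np.radians(15.25)),.13])-[240,120])*3.333).round() for q in(-.056,0,.056)])
E
```

```text
tcp [ 0.5172 -0.0145  0.2121] yaw 14.99 row [ 0.016  0.009  0.168 -0.     0.    -0.003] t 11.65
[ 13.70718915 121.3682122 ] [453.49951242 522.89742952]
[array([269., 302.]), array([186., 307.]), array([103., 312.])]
```

View pics/c6.png

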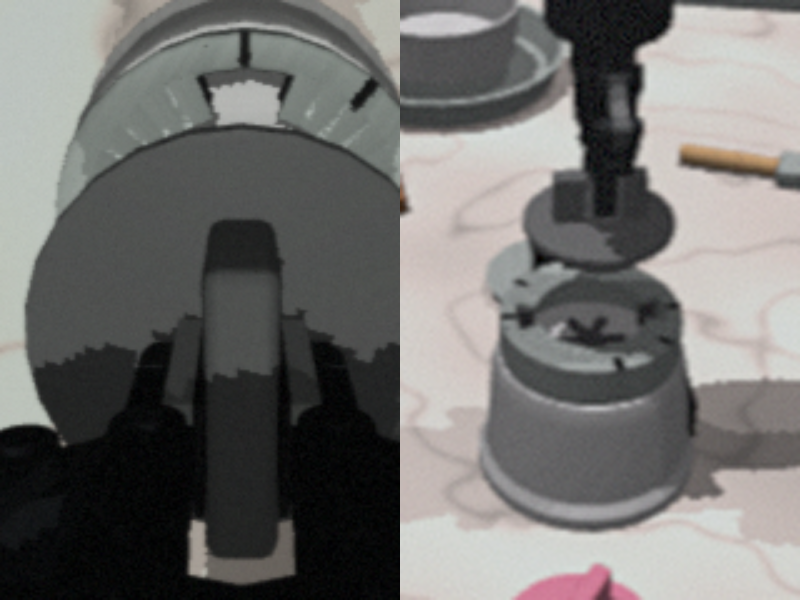

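The left crop shows the notch mark at crop (245,50), in line with the bar at x = 243. The right crop shows the lid level above the mouth. The lid itself appears about 2 mm to the right of its prediction, which gives the wrist camera's lateral bias, so I'll work relative to the lid.

```bash
python3 - <<'E'
from h import *
f=r.grab_frame("wrist");o=r.get_obs();M=R.from_rotvec(o["orientation"]).as_matrix()
a=onz(f,(180+245/2.5,120+50/2.5),.13);n=M.T@(a-o["tcp_pos"]);print("notch mark in tool mm",n*1e3)
# notch outer edge r=.050 at row 72
a=onz(f,(180+248/2.5,120+75/2.5),.13);print("notch edge",(M.T@(a-o["tcp_pos"]))*1e3)
a=onz(f,(180+242/2.5,120+222/2.5),o["tcp_pos"][2]-.0279+.056);print("bar far foot?",(M.T@(a-o["tcp_pos"]))*1e3)
a=onz(f,(180+243/2.5,120+127/2.5),o["tcp_pos"][2]-.0279+.023);print("disc far edge",(M.T@(a-o["tcp_pos"]))*1e3)
goto([.5210,-.0143,.17],15.25)
E
```

```text
notch mark in tool mm [59.86199013  1.95699992 82.39232037]
notch edge [52.41058484  2.88422127 82.38944218]
bar far foot? [ 39.04962218   0.84085014 -28.08774718]
disc far edge [49.37541086  1.10719716  4.91547809]
tcp [ 0.5176 -0.0134  0.2124] yaw 15.13 row [ 0.012  0.007  0.169 -0.    -0.    -0.001] t 11.8
```

Call:
apply_moves(
  rows=[
    [0.012,0.005,0.08,0,0,-0.001],
    [0.012,0.005,0.16,0,0,-0.001],
    [0.012,0.005,0.2,0,0,-0.001],
    [0.012,0.005,0.23,0,0,-0.001],
    [0.012,0.005,0.245,0,0,-0.001],
  ],
)

```text
clock: 12.42
tcp_pos: [0.5209, -0.0151, 0.151]
orientation: [-3.114, -0.413, -0.0]
contact_force: [0.6, 0.4, -2.5]
grip_width: 0.0126
gripper_force: 58.9
```

```bash
python3 - <<'E'
from h import *
o=r.get_obs();print(o["contact_force"].round(2),o["moment"].round(3))
goto([.5210,-.0143,.142],15.25)
E
```

```text
[ 0.57  0.36 -2.47] [0.001 0.032 0.01 ]
tcp [ 0.5209 -0.0151  0.151 ] yaw 15.11 row [ 0.001 -0.003  0.036 -0.    -0.    -0.002] t 12.43
```

Call:
apply_moves(
  rows=[
    [0,0,0.015,0,0,-0.002],
    [0,0,0.03,0,0,-0.002],
    [0,0,0.04,0,0,-0.002],
    [0,0,0.04,0,0,-0.002],
  ],
)

```text
clock: 12.92
tcp_pos: [0.5208, -0.0154, 0.1418]
orientation: [3.113, 0.417, 0.0]
contact_force: [-3.6, 0.1, 5.6]
grip_width: 0.013
gripper_force: 59.9
```

```bash
python3 - <<'E'
from h import *
o=r.get_obs();print(o["contact_force"].round(2),o["moment"].round(3))
goto([.5210,-.0143,.142],-24.75)
E
```

```text
[-3.59  0.09  5.59] [0.009 0.695 0.024]
tcp [ 0.5208 -0.0154  0.1418] yaw 15.25 row [ 0.002 -0.004 -0.001  0.    -0.     0.444] t 12.93
```

The lid is seated: TCP z is 0.1418 and there is light upward contact. Now I'll twist it clockwise.

Call:
apply_moves(
  rows=[
    [0,0,0,0,0,0.06],
    [0,0,0,0,0,0.13],
    [0,0,0,0,0,0.2],
    [0,0,0,0,0,0.27],
    [0,0,0,0,0,0.33],
  ],
  newtons=90,
)

```text
clock: 13.55
tcp_pos: [0.5215, -0.0149, 0.1419]
orientation: [-3.116, 0.398, -0.003]
contact_force: [-0.8, 0.6, 3.7]
grip_width: 0.0124
gripper_force: 88.2
```

Call:
apply_moves(
  rows=[
    [0,0,0,0,0,0.06],
    [0,0,0,0,0,0.11],
    [0,0,0,0,0,0.114],
    [0,0,0,0,0,0.114],
    [0,0,0,0,0,0.114],
  ],
)

```text
clock: 14.18
tcp_pos: [0.5214, -0.0149, 0.1419]
orientation: [-3.069, 0.669, -0.002]
contact_force: [-1.2, 1.7, 6.2]
grip_width: 0.0124
gripper_force: 88.6
```

```bash
python3 - <<'E'
from h import *
o=r.get_obs();print(o["contact_force"].round(2),o["moment"].round(3),o["grip_width"],o["gripper_force"])
goto([.5208,-.0154,.1415],-24.75)
f=r.grab_frame("wrist");d=r.grab_frame("side");s=r.grab_frame("scene")
D=cv2.cvtColor(d["pixels"],4);W=cv2.cvtColor(f["pixels"],4);S=cv2.cvtColor(s["pixels"],4)
cv2.imwrite("pics/c7.png",np.hstack([cv2.resize(W[60:360,150:350],(400,600)),np.vstack([cv2.resize(D[160:280,220:380],(400,300),interpolation=2),cv2.resize(S[170:260,220:340],(400,300),interpolation=2)])]))
E
```

```text
[-1.18  1.68  6.21] [ 0.211  0.305 -0.028] 0.01236755244054423 88.6336898803711
tcp [ 0.5214 -0.0149  0.1419] yaw -24.6 row [-0.001  0.003  0.002 -0.001 -0.001  0.002] t 14.18
```

View pics/c7.png

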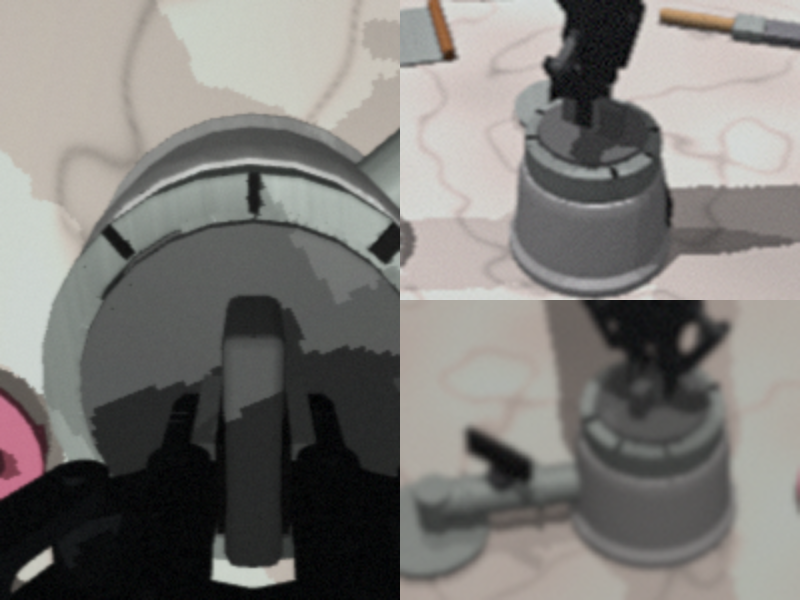

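The bar's centre line (crop x = 254) points exactly at the middle mark (255,193), with the broad lock mark 40° further on. The lid is flush on the rim and the valve handle is still half open. One last reading, then I'll hand in.

```bash
python3 - <<'E'
from h import *
o=r.get_obs();print(o["tau"].round(3),o["moment"].round(3),o["contact_force"].round(2),o["gripper_force"])
goto([.5208,-.0154,.1415],-24.75)
print(r.hand_in())
E
```

```text
[ 7.2500e-01 -4.3049e+01 -1.0660e+00 -2.1289e+01  3.2700e-01 -3.0100e-01
  1.5000e-02] [ 0.203  0.253 -0.032] [-1.2   2.08  7.15] 88.63460540771484
tcp [ 0.5214 -0.0149  0.1419] yaw -24.6 row [-0.001  0.003  0.002 -0.001 -0.001  0.002] t 14.32
the job is handed in; nothing more can be done
None
```

I handed the job in at 14.3 s, verdict not shown: the valve is about 44° open, and the grey lid is seated flush, turned about 40° clockwise to the middle mark and still gripped, but the wrist moment showed no clear spring torque (−0.03 N m, where about 0.12 was expected).

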